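Draw out the wardrobe clothes rail to its next hole

ROBOT

A 6-joint arm with a two-finger parallel gripper is mounted at the origin on the work surface. World frame = base frame: x ahead of the robot, y to its left, z up, the work surface at z = 0. Lengths are in m, angles in rad, forces in N, time in s.
With the tool pointing down it reaches from about 0.375 to 0.975 m from the base axis. Payload 3.8 kg.
Tool frame: the origin (TCP) lies where the fingers leave the gripper's body, on its centre line; the fingertips stand 73 mm ahead of it and the grasp point (between the pads) lies 54 mm ahead of it (nose_length is the distance from the TCP to the fingertips, in m); z points along the fingers, y is the line along which they close (so a half turn about z gives the same grasp; the last joint's range is limited). The gripper opens to 85 mm and grips with 20 to 120 N. Pads are 22 mm wide; open, the fingers measure 114 mm over their backs; the gripper's body (76 mm by 85 mm) begins 54 mm behind the grasp point. The pads swing forward as they close: fully open they stand 13 mm farther back than shut.
Start: joints at [-1.332, 0.264, 1.604, -0, 1.274, -0.037], TCP at [0.184, -0.649, 0.304] pointing down, gripper open.
Joint ranges: [-2.63, 2.63], [-0.94, 2.18], [0.31, 2.57], [-1.31, 4.45], [0, 2.66], [-2.55, 2.55]. Speed limits (rad/s): [2.57, 2.57, 3.14, 3.14, 3.14, 3.14].

INTERFACE

Orientations are given as a rotation vector (axis times angle).
In Python, from workcell import read_state, read_camera, calibration, finish_job, look_for, cut_out, tip_of, nose_length gives the robot as it stands.
- The arm moves only by the tool step_arm, never from a script. Its argument "targets" is a list of rows, each a list of 3 entries, a list of its own where there are three numbers: the turn, a rotation vector about the tool's x, y, z in rad, then the shift along the tool's x, y, z in mm, then the finger opening in mm, from 0 to 85.4. In form: [[[ax, ay, az], [x, y, z], grip], ...]. A call has 1 to 5 rows; each row shifts and turns the commanded pose from where the row before left it, along the tool's axes as they then stand; what a row does not reach is not made up. A row lasts 1/12 s, in which the tool goes at most 41.7 mm and 7.16 degrees, less where a joint would pass 70% of its speed; a pose out of reach is approached as far as the arm can. A call with a gripper value outside its range is refused whole. The fingers move at their own pace and stop on an object; "grip_force" is the grip in N (left out, the last holds). Time passes only in rows, so rows that do not move let the fingers close. It gives the time, the measured TCP pose, the force, the opening and the grip force at its end, in the units of the state.
- read_state(): the state, without advancing time (a new reading comes with each control period).
- read_camera(name): name is "scene" or "top"; returns the picture (480x640x3 uint8, red, green, blue); there is no depth.
- calibration(name): a dict with "camera_matrix" (3x3 intrinsics, pixels), "dist_coeffs" ([k1, k2, p1, p2, k3] as OpenCV has them; the pictures are not rectified), "R" (3x3) and "t" (3): a world point X has camera coordinates R X + t. Camera axes: x right, y down, z forward; pixel columns grow to the right and rows downward; lengths in m; the calibration is good to about 2 mm. A picture is of the moment at which its call begins. calibration takes no time and is no camera call.
- finish_job(): hands the job in; it is judged then, once.
Trained networks look in the newest picture that a camera, given by its name, has taken for a name from the list of things; names that differ only in an ending like _2 or _b are one class to them, and where a whole thing is asked for, a point or a joint stands for the part that bears it (a point fixed in the world has none). Each returns a list of dicts, best first, with "score" (0 to 1); they miss things now and then, are a little off and sometimes report something else, mostly with a low value. They report only what shows in the picture. A call takes as long as a camera call.
- look_for(camera, query): "extent" ([left, top, right, bottom] in pixels, round what is visible of it).
- cut_out(camera, query): "region" (480x640 bool, what is visible of it) and "extent" ([left, top, right, bottom] in pixels, round what is visible of it).
- tip_of(camera, query): "at" ([row, column] in pixels: a listed point, or the origin of a listed thing).
The state is a dict: "time": time; "q": joint angles; "joint_vel": joint speeds; "joint_torque": joint torques, N m; "tool_pos": TCP position; "tcp_rot": TCP orientation; "wrist_force": force on the tool from outside, world axes, zero at the start; "torque": the same for the moment, N m; "width": opening from 0.0 (shut) to 1.0 (fully open); "grip_force": force on a finger pad.
Only numpy, scipy, OpenCV 4.12 (cv2) and the standard library are available. Lean on these libraries where they do the work, as an engineer would, in place of code of your own. Each camera call takes 0.05 s, during which the arm holds its last target. There are 200 camera calls.

TASK

Lengthen the pull-out clothes rail by one hole: squeeze the two plates of its handle together to draw the locking button in, pull the tube a little out of its present hole, release the squeeze, then pull on gently until the button pops fully up through the next hole, the one in the grey collar. Never force the tube while the button is blocking it, leave the other things on the shelf where they are, and finally let go of the rail.

Things in the scene. Friction and masses are not known exactly. Their poses are not given: they have to be found in the camera images.
- rail: fixed part of the pull-out clothes rail: a square aluminium tube, 34 x 34 mm, on two 30 mm high feet screwed to the shelf. Origin on the shelf straight below its first hole; x is the level pull-out direction, z up. The tube runs from x = -94 mm to its mouth at x = +176 mm; its top is 64 mm above the shelf
- first_hole (a point): centre of the first hole in the tube's top, 14 mm long. A last hole is 124 mm further along the rail's x. Between them a grey collar (78 mm long, 40 mm wide, top 67 mm above the shelf) has the next hole, also 14 mm, in its middle. It was clamped by hand with its hole 46 to 78 mm from the first and cannot be shifted; where is not measured: see or feel for it
- inner_tube (a joint): how far the steel inner tube (22 mm square, top 58 mm above the shelf) is drawn out of the rail, in m along the rail's x; 0 with the button in the first hole, 0.128 at the end stop. It slides with about 3 N
- handle (a point): middle of the handle, two upright black plates at the tube's outer end, taken from above with the fingers closing along the rail's x. The point is 88 mm above the shelf, moves with the tube and has the rail's axes. Each plate is 60 mm wide across the rail, 12 mm thick along it, its top 104 mm above the shelf; 18 mm gap between. The pair is 42 mm wide at rest, 32.5 mm squeezed
- grip_face (a point): point on the grip plate's face towards the rail, mid-width and 88 mm above the shelf, 21 mm from the handle's middle, 50 mm beyond the rail's mouth at the start. The grip plate is the one nearer the rail and is fixed to the inner tube; pulling on this face alone moves the tube without pressing the other plate
- push_face (a point): point on the push plate's outer face, mid-width and 88 mm above the shelf, at the tube's very end, 21 mm from the handle's middle when not pressed; pressed, it moves towards the grip plate
- push_plate (a joint): how far the push plate is pressed towards the grip plate, in m: 0 at rest, 0.0095 at its stop. It is sprung (about 5 N at first, 8 N at the stop). Pressed to the stop it draws the button clear below the tube's top wall; released under the wall it stays in about 9 mm until the button finds a hole, then springs out to 0
- lock_button (a joint): how far the locking button is drawn down, in m: 0 fully up through a hole, 0.0125 or more when below the tube's top wall, 0.0135 when the push plate is at its stop
- button_top (a point): top of the locking button, a steel pin 10 mm in diameter carried by the inner tube inside the rail; fully up it stands 9 mm above the tube's top and 6 mm above the collar's. In a hole it has 2 mm play each way and then blocks the tube hard; it is damaged by more than 25 N of load
- hanger0: lowest of three blue plastic clothes hangers piled flat (about 410 x 180 x 8 mm each); bystander
- hanger1: middle hanger of the pile; bystander
- hanger2: top hanger of the pile; bystander
- bulb: glass light bulb standing in an open cardboard carton 70 x 70 mm, 119 mm tall in all; fragile bystander, origin at the centre of its underside
- shoehorn: stainless steel shoehorn lying flat, about 240 x 40 x 12 mm; bystander, origin under its middle, its length along x
- torch: small aluminium torch lying down, 120 mm long, 33 mm thick; bystander, origin under its middle, its length along x

How it is judged:
On the way, in this order (a step that is already met when the one before it is completed fails the run):
1. the button is drawn in and the tube has left its first hole (value of joint each of lock_button, inner_tube above 0.01 m), for 0.05 s.
2. the button has popped up through the collar's hole (value of joint lock_button below 0.003 m and value of joint inner_tube between 0.04 and 0.084 m), for 0.2 s.
At the end, for the whole second after the job is handed in: the tube is drawn out to the collar's hole (40 to 84 mm, where only that hole can be), the button is fully up through it (within 3 mm), the push plate is released (within 3 mm), and the tube is at rest (all of step 2 and value of joint push_plate below 0.003 m and velocity of joint inner_tube between -0.01 and 0.01 m/s); the robot touches nothing.
It fails at once if the locking button is loaded with more than 25 N (contact force between lock_button and anything else above 25 N).
It fails at once if another thing on the shelf is moved by more than 25 mm (distance of any of hanger0, hanger1, hanger2, bulb, shoehorn, torch from where it was at the start of the episode above 0.025 m).
It also fails if it takes over 38 s, if anything falls off the work surface, if the arm or the gripper's body presses on something with over 40 N, if the wrist force passes 120 N, or if a joint passes its speed limit or range.

## Working session

There is one attempt and no reset: what is moved stays moved. The work goes in short steps, Python scripts to look and compute and a tool call to move; the robot and the scene stay as the last step left them, time stands still between calls to the robot, and variables do not carry over. Pictures are saved under pics/ and viewed, at most 10 in all, crops included, and the job is handed in when it is done.

Besides the shell and the picture viewer there is one more tool, called after "Call:" as name([rows], argument=value, ...), one row to a line, values as JSON. step_arm: Moves the arm, as the interface text tells. Its arguments: {"type":"object","properties":{"targets":{"type":"array","items":{"type":"array"}},"grip_force":{"type":"number"}},"required":["targets"]}

```bash
mkdir -p pics; ls
cat > h.py <<'E'
import numpy as np, cv2
from scipy.spatial.transform import Rotation as Ro
from workcell import *
def ray(cam,uv):
    c=calibration(cam);K=np.array(c["camera_matrix"],float);d=np.array(c["dist_coeffs"],float);R=np.array(c["R"]);t=np.array(c["t"])
    p=cv2.undistortPoints(np.array([[uv]],float),K,d)[0,0]
    return -R.T@t, R.T@np.array([p[0],p[1],1])
def onz(cam,uv,z):
    o,d=ray(cam,uv); return o+d*(z-o[2])/d[2]
def proj(cam,X):
    c=calibration(cam)
    return cv2.projectPoints(np.array(X,float).reshape(-1,1,3),cv2.Rodrigues(np.array(c["R"]))[0],np.array(c["t"],float),np.array(c["camera_matrix"],float),np.array(c["dist_coeffs"],float))[0][:,0]
E
python3 - <<'E'
from h import *
for cam in("scene","top"):
    im=read_camera(cam);cv2.imwrite(f"pics/{cam}0.png",im[:,:,::-1])
    print(cam,-np.array(calibration(cam)["R"]).T@np.array(calibration(cam)["t"]))
    for q,z in(("first_hole",.064),("handle",.088),("grip_face",.088),("push_face",.088),("button_top",.073),("rail",0),("bulb",0)):
        r=tip_of(cam,q)[:2]
        for a in r: print(q,round(a["score"],2),a["at"],onz(cam,a["at"][::-1],z).round(4))
s=read_state();print(s)
E
```

```text
pics
scene [ 1.43233478 -0.46514847  0.72297656]
first_hole 0.87 [212.3, 445.3] [0.606  0.2583 0.064 ]
handle 0.63 [223.0, 365.2] [0.6022 0.0202 0.088 ]
grip_face 0.89 [219.3, 374.2] [0.5959 0.0487 0.088 ]
push_face 0.98 [224.5, 357.0] [ 0.6004 -0.0015  0.088 ]
rail 0.67 [229.9, 440.6] [0.5961 0.2628 0.    ]
bulb 0.87 [309.7, 258.3] [ 0.7027 -0.2904  0.    ]
top [ 0.42997055 -0.1208117   1.11176716]
first_hole 0.82 [230.2, 134.6] [0.5989 0.2719 0.064 ]
handle 0.49 [273.8, 179.3] [0.5105 0.1673 0.088 ]
grip_face 0.65 [226.2, 243.3] [0.6057 0.0453 0.088 ]
grip_face 0.63 [225.9, 267.4] [ 0.6069 -0.0019  0.088 ]
push_face 0.73 [226.7, 242.2] [0.6047 0.0474 0.088 ]
push_face 0.56 [228.7, 268.2] [ 0.6014 -0.0036  0.088 ]
button_top 0.37 [229.3, 135.9] [0.5993 0.2659 0.073 ]
rail 0.63 [236.5, 145.5] [0.5958 0.2706 0.    ]
bulb 0.75 [231.6, 132.8] [0.6061 0.2997 0.    ]
bulb 0.68 [190.9, 402.4] [ 0.7023 -0.2783  0.    ]
{'time': 0.8, 'q': array([-1.33190162e+00,  2.63831722e-01,  1.60392202e+00, -1.81781458e-05,
        1.27368337e+00, -3.69113052e-02]), 'joint_vel': array([ 1.14674329e-04,  5.82439018e-05, -6.18497271e-04, -4.46244936e-04,
       -1.17661768e-03, -1.87615648e-04]), 'joint_torque': array([ 1.51652066e-04, -5.14978123e+01, -3.67697132e+01, -1.03284801e-04,
        4.16237235e-04, -3.36320966e-06]), 'tool_pos': array([ 0.18381127, -0.64952274,  0.30396797]), 'tcp_rot': array([ 3.11161159e+00,  4.31849976e-01, -2.53104165e-06]), 'wrist_force': array([0.63314319, 0.26027717, 0.05470008]), 'torque': array([-0.03238742, -0.01068367,  0.00056541]), 'grip_force': 0.0, 'width': 1.0019139124261287}
```

View pics/top0.png

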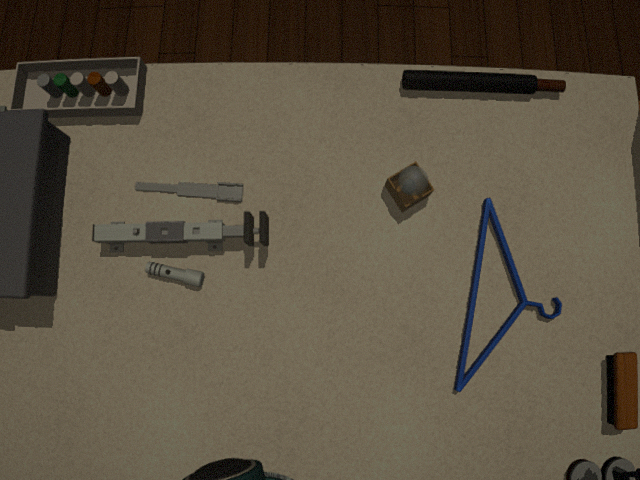

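View pics/scene0.png

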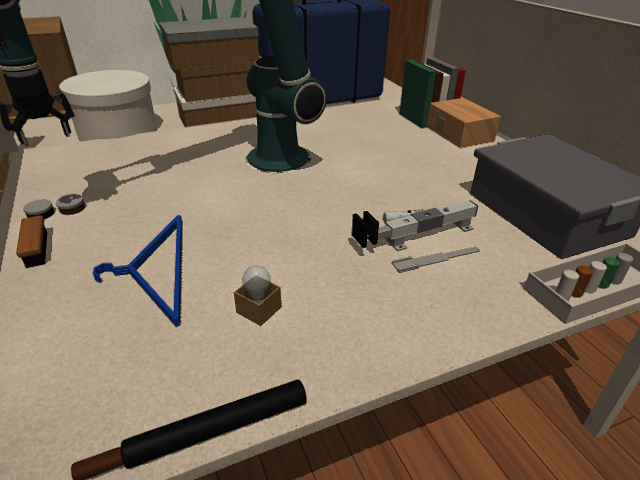

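Top view: rail runs image-right (world −y). First hole is at about (136,231), collar 146–184 with its hole near (165,231), plates at 248 and 264. I'll zoom in for yaw and hole spacing.

Run:
```python
from h import *
im=cv2.imread("pics/top0.png")[195:295,85:285]
cv2.imwrite("pics/z1.png",cv2.convertScaleAbs(cv2.resize(im,None,fx=4,fy=4,interpolation=cv2.INTER_CUBIC),alpha=1.5))
read_camera("top")
r=cut_out("top","rail")
m=r[0]["region"];ys,xs=np.nonzero(m);print(r[0]["score"],r[0]["extent"],np.polyfit(xs,ys,1))
```

```text
0.67 [92.0, 210.6, 268.4, 250.6] [-3.51398544e-02  2.38626039e+02]
```

View pics/z1.png

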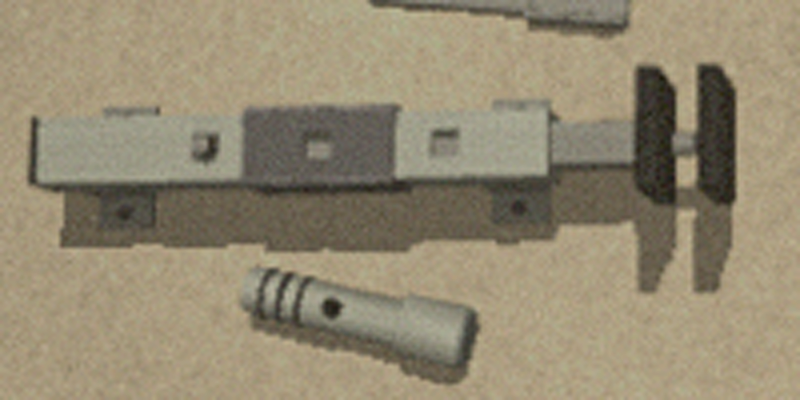

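Zoom: button at (205,146), collar 245–398 with its hole at (319,146), last hole at (444,142), plates 637–735 across rows 66–204. Next I turn these into positions.

Run:
```python
from h import *
def f(u,v,z): return onz("top",(85+u/4-.375,195+v/4-.375),z)
for n,u,v,z in(("btn",205,144,.073),("colhole",319,146,.067),("colL",245,147,.067),("colR",398,144,.067),("last",444,142,.064),("endTL",38,118,.064),("endTR",549,100,.064),
 ("gripTop",637,68,.104),("gripTopB",637,190,.104),("pushTop",735,68,.104),("pushB",735,203,.104)): print(n,f(u,v,z).round(4))
for th in (0,.02,.035):
  ax=np.array([np.sin(th),-np.cos(th),0])
  h0=f(444,142,.064)-[0,0,.064]-ax*.124
  print(th,h0.round(4),"handle",(h0+ax*.247+[0,0,.088]).round(4),"collar hole",((f(321,146,.067)-h0)@ax).round(4),"mid",((f(245,147,.067)+f(398,144,.067))/2-h0)@ax)
  X=[h0+ax*.226+[s*.03,0,.104] for s in(-1,1)]+[h0+ax*.268+[s*.03,0,.104] for s in(-1,1)]+[h0+ax*.176+[s*.017,0,.064] for s in(-1,1)]+[h0-ax*.094+[s*.017,0,.064] for s in(-1,1)]
  print(((proj("top",X)-[85,195]+.375)*4).round(0).tolist())
s=read_state();print(Ro.from_rotvec(s["tcp_rot"]).as_matrix().round(3),nose_length)
try: print(nose_length())
except Exception as e: print(e)
```

```text
btn [0.5966 0.2658 0.073 ]
colhole [0.5973 0.2085 0.067 ]
colL [0.5963 0.2469 0.067 ]
colR [0.5988 0.168  0.067 ]
last [0.6006 0.1454 0.064 ]
endTL [0.6104 0.3597 0.064 ]
endTR [0.6227 0.093  0.064 ]
gripTop [0.6315 0.0427 0.104 ]
gripTopB [0.5721 0.0404 0.104 ]
pushTop [ 0.6321 -0.0048  0.104 ]
pushB [ 0.5665 -0.0068  0.104 ]
0 [0.6006 0.2694 0.    ] handle [0.6006 0.0224 0.088 ] collar hole 0.0618 mid 0.061888466008550996
[[631.0, 193.0], [636.0, 70.0], [718.0, 194.0], [722.0, 71.0], [545.0, 177.0], [548.0, 110.0], [27.0, 170.0], [32.0, 104.0]]
0.02 [0.5982 0.2693 0.    ] handle [0.6031 0.0224 0.088 ] collar hole 0.0618 mid 0.0618393501596815
[[631.0, 189.0], [636.0, 66.0], [718.0, 188.0], [722.0, 65.0], [545.0, 175.0], [548.0, 108.0], [27.0, 178.0], [32.0, 112.0]]
0.035 [0.5963 0.2693 0.    ] handle [0.6049 0.0224 0.088 ] collar hole 0.0618 mid 0.0618188291992003
[[631.0, 186.0], [636.0, 63.0], [718.0, 184.0], [722.0, 61.0], [545.0, 173.0], [548.0, 106.0], [26.0, 184.0], [31.0, 119.0]]
[[ 0.962  0.272  0.   ]
 [ 0.272 -0.962 -0.   ]
 [-0.     0.    -1.   ]] 0.0726
'float' object is not callable
```

Call:
step_arm([
  [[0, 0, 0.121], [0, 0, 0], 85],
  [[0, 0, 0.121], [0, 0, 0], 85],
  [[0, 0, 0], [22, -32.8, 0], 85],
  [[0, 0, 0], [22, -32.8, 0], 85],
  [[0, 0, 0], [22, -32.8, 0], 85],
], grip_force=20)

```text
time: 1.32
tool_pos: [0.2465, -0.5481, 0.3035]
tcp_rot: [-3.141, -0.05, -0.0]
wrist_force: [1.0, 0.4, -0.3]
width: 0.996
grip_force: 0.0
```

Call:
step_arm([
  [[0, 0, 0], [22, -32.8, 0], 85],
  [[0, 0, 0], [22, -32.8, 0], 85],
  [[0, 0, 0], [22, -32.8, 0], 85],
  [[0, 0, 0], [22, -32.8, 0], 85],
  [[0, 0, 0], [22, -32.8, 0], 85],
])

```text
time: 1.73
tool_pos: [0.3514, -0.3796, 0.3042]
tcp_rot: [3.141, 0.052, 0.001]
wrist_force: [1.0, -0.5, -0.3]
width: 0.996
grip_force: 0.0
```

Call:
step_arm([
  [[0, 0, 0], [22, -32.8, 0], 85],
  [[0, 0, 0], [22, -32.8, 0], 85],
  [[0, 0, 0], [22, -32.8, 0], 85],
  [[0, 0, 0], [22, -32.8, 0], 85],
  [[0, 0, 0], [22, -32.8, 0], 85],
])

```text
time: 2.15
tool_pos: [0.4559, -0.2119, 0.3043]
tcp_rot: [3.141, 0.053, 0.002]
wrist_force: [0.5, -0.7, -0.6]
width: 0.993
grip_force: 0.0
```

Call:
step_arm([
  [[0, 0, 0], [22, -32.8, 0], 85],
  [[0, 0, 0], [22, -32.8, 0], 85],
  [[0, 0, 0], [22, -32.8, 0], 85],
  [[0, 0, 0], [22, -32.8, 0], 85],
  [[0, 0, 0], [22, -32.8, 0], 85],
])

```text
time: 2.57
tool_pos: [0.5604, -0.0441, 0.3042]
tcp_rot: [3.141, 0.053, 0.001]
wrist_force: [1.3, -1.0, -0.1]
width: 1.001
grip_force: 0.0
```

Call:
step_arm([
  [[0, 0, 0], [0, 0, 35], 85],
  [[0, 0, 0], [0, 0, 25], 85],
  [[0, 0, 0], [0, 0, 0], 85],
])

```text
time: 2.82
tool_pos: [0.5565, -0.0445, 0.2381]
tcp_rot: [-3.14, -0.056, 0.016]
wrist_force: [-0.7, -0.6, -1.1]
width: 0.993
grip_force: 0.0
```

Call:
step_arm([
  [[0, 0, 0], [24, -32, 0], 85],
  [[0, 0, 0], [24, -32, 0], 85],
  [[0, 0, 0], [0, 0, 0], 85],
  [[0, 0, 0], [0, 0, 0], 85],
])

```text
time: 3.15
tool_pos: [0.6067, 0.0205, 0.2453]
tcp_rot: [3.141, 0.056, 0.002]
wrist_force: [-0.6, -0.1, 0.2]
width: 0.994
grip_force: 0.0
```

Run:
```python
from h import *
ims=[]
for cam in("scene","top"):
    im=read_camera(cam)[:,:,::-1]
    for q in("grip_face","push_face"):
        for a in tip_of(cam,q)[:1]: print(cam,q,round(a["score"],2),a["at"],onz(cam,a["at"][::-1],.088).round(4))
    c=im[150:290,300:500] if cam=="scene" else im[160:300,130:330]
    ims.append(cv2.resize(c,None,fx=3.9,fy=3.9*.5/.5,interpolation=cv2.INTER_CUBIC))
cv2.imwrite("pics/a1.png",cv2.resize(cv2.convertScaleAbs(np.hstack(ims),alpha=1.5),(800,280)) if 0 else cv2.convertScaleAbs(cv2.resize(np.vstack(ims),(420,600)),alpha=1.5))
s=read_state();print(s["tool_pos"],s["tcp_rot"])
```

```text
scene grip_face 0.95 [219.6, 370.7] [0.5938 0.04   0.088 ]
scene push_face 0.9 [222.5, 357.7] [0.5932 0.0041 0.088 ]
top grip_face 0.94 [228.9, 243.2] [0.6004 0.0453 0.088 ]
top push_face 0.59 [227.2, 267.4] [ 0.6044 -0.002   0.088 ]
[0.60494151 0.01844042 0.24427436] [3.14102238e+00 5.07345260e-02 2.08195660e-04]
```

View pics/a1.png

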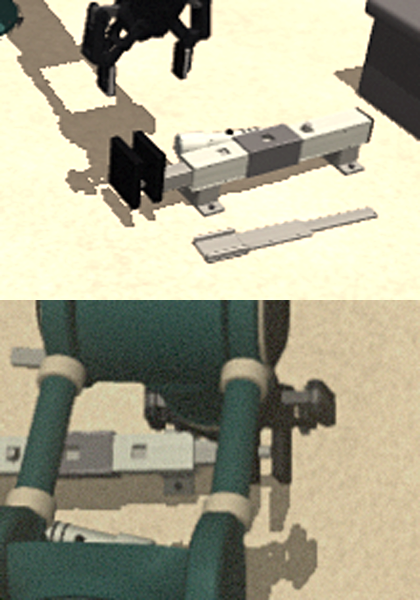

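Fingers are open and centred over the two plates, clear of the rail mouth; descending.

Call:
step_arm([
  [[0, 0, 0], [-2, -3, 35], 85],
  [[0, 0, 0], [0, 0, 35], 85],
  [[0, 0, 0], [0, 0, 20], 85],
  [[0, 0, 0], [0, 0, 10], 85],
  [[0, 0, 0], [0, 0, 0], 85],
])

```text
time: 3.87
tool_pos: [0.601, 0.0218, 0.1409]
tcp_rot: [-3.141, -0.052, 0.009]
wrist_force: [-0.6, 0.0, 0.2]
width: 0.992
grip_force: 0.0
```

Call:
step_arm([
  [[0, 0, 0], [0, 0, 0], 70],
  [[0, 0, 0], [0, 0, 0], 60],
  [[0, 0, 0], [0, 0, 0], 55],
])

```text
time: 4.12
tool_pos: [0.6049, 0.0223, 0.1463]
tcp_rot: [3.141, 0.053, 0.006]
wrist_force: [-0.2, -0.6, 0.0]
width: 0.645
grip_force: 0.0
```

Call:
step_arm([
  [[0, 0, 0], [0, 0, 4], 52],
  [[0, 0, 0], [0, 0, 0], 47],
  [[0, 0, 0], [0, 0, 0], 44],
])

```text
time: 4.37
tool_pos: [0.6035, 0.0225, 0.1403]
tcp_rot: [-3.141, -0.053, -0.001]
wrist_force: [-0.2, -0.1, 0.3]
width: 0.511
grip_force: 0.0
```

Run:
```python
from h import *
P=[]
for i in range(4):
    im=read_camera("scene")[:,:,::-1]; s=read_state();P.append(np.r_[s["tool_pos"],s["wrist_force"],s["width"]*85.4,s["grip_force"]])
print(np.array(P).round(4))
cv2.imwrite("pics/a2.png",cv2.convertScaleAbs(cv2.resize(im[160:280,310:470],None,fx=4,fy=4,interpolation=cv2.INTER_CUBIC),alpha=1.7))
```

```text
[[ 6.03400e-01  2.25000e-02  1.40200e-01 -1.05500e-01 -5.36000e-01
   1.76300e-01  4.37468e+01  3.55000e-02]
 [ 6.03400e-01  2.25000e-02  1.40100e-01 -2.99900e-01 -3.20000e-02
  -3.23100e-01  4.41802e+01  4.38000e-02]
 [ 6.03400e-01  2.25000e-02  1.40000e-01 -2.18600e-01 -2.27900e-01
   1.93900e-01  4.39037e+01  3.83000e-02]
 [ 6.03400e-01  2.25000e-02  1.40000e-01  1.41800e-01  5.58800e-01
  -5.92500e-01  4.39399e+01  3.25000e-02]]
```

View pics/a2.png

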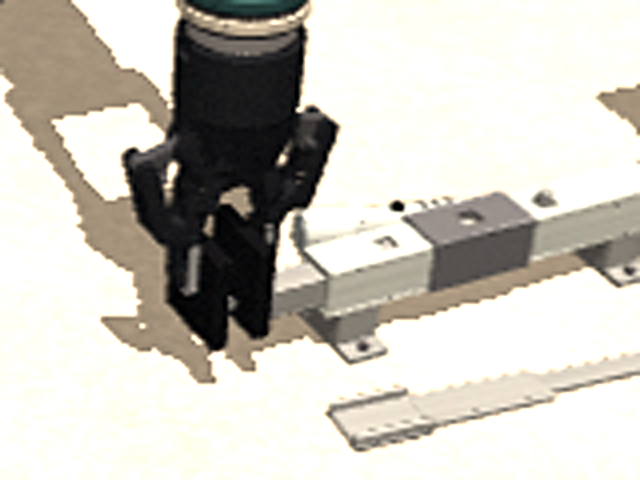

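Fingers straddle both plates with a slight clearance (plates at about (210,270) in the crop); now squeeze.

Call:
step_arm([
  [[0, 0, 0], [0, 0, 0], 40],
  [[0, 0, 0], [0, 0, 0], 36],
  [[0, 0, 0], [0, 0, 0], 32],
  [[0, 0, 0], [0, 0, 0], 28],
  [[0, 0, 0], [0, 0, 0], 28],
], grip_force=22)

```text
time: 4.98
tool_pos: [0.6035, 0.0231, 0.141]
tcp_rot: [-3.14, -0.053, -0.0]
wrist_force: [-3.5, 2.5, 6.3]
width: 0.376
grip_force: 21.9
```

Call:
step_arm([
  [[0, 0, 0], [0, 0, 0], 25],
  [[0, 0, 0], [0, 0, 0], 25],
])

```text
time: 5.15
tool_pos: [0.6035, 0.0231, 0.141]
tcp_rot: [-3.14, -0.053, -0.0]
wrist_force: [-2.9, 3.4, 7.4]
width: 0.378
grip_force: 21.9
```

Call:
step_arm([
  [[0, 0, 0], [0, 1, 0], 25],
  [[0, 0, 0], [0, 1, 0], 25],
  [[0, 0, 0], [0, 1, 0], 25],
])

```text
time: 5.4
tool_pos: [0.6036, 0.0201, 0.141]
tcp_rot: [-3.14, -0.053, -0.0]
wrist_force: [-3.1, 3.0, 7.6]
width: 0.378
grip_force: 22.0
```

Call:
step_arm([
  [[0, 0, 0], [0, 2, 0], 25],
  [[0, 0, 0], [0, 3, 0], 25],
  [[0, 0, 0], [0, 4, 0], 25],
  [[0, 0, 0], [0, 4, 0], 25],
  [[0, 0, 0], [0, 3, 0], 25],
])

```text
time: 5.82
tool_pos: [0.604, 0.0039, 0.141]
tcp_rot: [-3.14, -0.052, -0.0]
wrist_force: [-3.6, 2.3, 7.1]
width: 0.373
grip_force: 22.1
```

Call:
step_arm([
  [[0, 0, 0], [0, 3, 0], 25],
  [[0, 0, 0], [0, 2, 0], 25],
  [[0, 0, 0], [0, 0, 0], 25],
  [[0, 0, 0], [0, 0, 0], 25],
])

```text
time: 6.15
tool_pos: [0.6042, -0.0015, 0.141]
tcp_rot: [-3.141, -0.052, -0.0]
wrist_force: [-3.8, 0.5, 6.8]
width: 0.374
grip_force: 21.4
```

Run:
```python
from h import *
ims=[]
for cam in("scene","top"):
    im=read_camera(cam)[:,:,::-1]
    c=im[160:280,310:470] if cam=="scene" else im[180:270,90:210]
    ims.append(cv2.convertScaleAbs(cv2.resize(c,(400,300),interpolation=cv2.INTER_CUBIC),alpha=1.6))
cv2.imwrite("pics/a3.png",np.hstack(ims))
s=read_state();print(s["tool_pos"],s["wrist_force"],s["width"]*85.4)
```

```text
[ 0.60421219 -0.00149026  0.1410084 ] [-3.43180941  0.57357389  6.56606088] 32.67179920810829
```

View pics/a3.png

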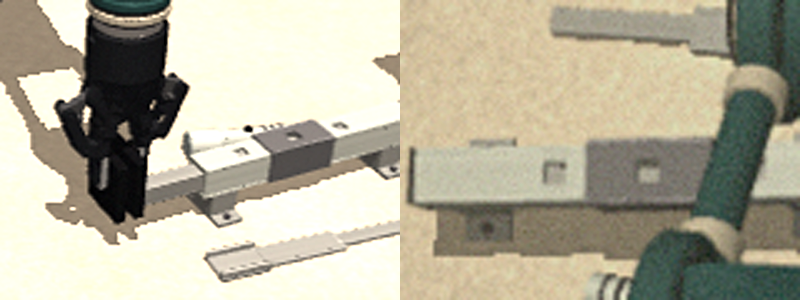

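First hole is empty (crop right, (554,173)), collar hole at (649,172) still ahead. Release the squeeze, then bring the rail-side finger onto the grip face.

Call:
step_arm([
  [[0, 0, 0], [0, 0, 0], 36],
  [[0, 0, 0], [0, 0, 0], 45],
  [[0, 0, 0], [0, 0, 0], 55],
  [[0, 0, 0], [0, 0, 0], 60],
  [[0, 0, 0], [0, 0, 0], 60],
])

```text
time: 6.67
tool_pos: [0.604, -0.0015, 0.1395]
tcp_rot: [-3.141, -0.053, 0.001]
wrist_force: [0.5, -0.1, 0.2]
width: 0.701
grip_force: 0.0
```

Call:
step_arm([
  [[0, 0, 0], [0, 0, 0], 60],
  [[0, 0, 0], [0, 4, 0], 60],
  [[0, 0, 0], [0, 4, 0], 60],
  [[0, 0, 0], [0, 2, 0], 60],
  [[0, 0, 0], [0, 0, 0], 60],
])

```text
time: 7.08
tool_pos: [0.6045, -0.0122, 0.1399]
tcp_rot: [3.141, 0.052, 0.0]
wrist_force: [-0.7, 0.8, 0.5]
width: 0.704
grip_force: 0.0
```

Call:
step_arm([
  [[0, 0, 0], [0, 1, 0], 60],
  [[0, 0, 0], [0, 1, 0], 60],
  [[0, 0, 0], [0, 1, 0], 60],
  [[0, 0, 0], [0, 1, 0], 60],
  [[0, 0, 0], [0, 1, 0], 60],
])

```text
time: 7.5
tool_pos: [0.6046, -0.0156, 0.1398]
tcp_rot: [-3.139, -0.052, 0.0]
wrist_force: [0.3, 4.4, 0.9]
width: 0.705
grip_force: 2.7
```

Call:
step_arm([
  [[0, 0, 0], [0, 2, 0], 60],
  [[0, 0, 0], [0, 2, 0], 60],
  [[0, 0, 0], [0, 2, 0], 60],
  [[0, 0, 0], [0, 2, 0], 60],
  [[0, 0, 0], [0, 2, 0], 60],
])

```text
time: 7.92
tool_pos: [0.6049, -0.0253, 0.1398]
tcp_rot: [-3.139, -0.053, 0.0]
wrist_force: [-0.5, 6.4, 0.2]
width: 0.701
grip_force: 2.7
```

Call:
step_arm([
  [[0, 0, 0], [0, 2, 0], 60],
  [[0, 0, 0], [0, 2, 0], 60],
  [[0, 0, 0], [0, 2, 0], 60],
  [[0, 0, 0], [0, 2, 0], 60],
  [[0, 0, 0], [0, 2, 0], 60],
])

```text
time: 8.33
tool_pos: [0.6052, -0.0353, 0.1398]
tcp_rot: [-3.139, -0.053, 0.001]
wrist_force: [-0.8, 5.7, 1.2]
width: 0.706
grip_force: 2.7
```

Call:
step_arm([
  [[0, 0, 0], [0, 1, 0], 60],
  [[0, 0, 0], [0, 1, 0], 60],
  [[0, 0, 0], [0, 1, 0], 60],
  [[0, 0, 0], [0, 1, 0], 60],
])

```text
time: 8.67
tool_pos: [0.6053, -0.0393, 0.1398]
tcp_rot: [-3.139, -0.053, 0.001]
wrist_force: [-0.3, 5.0, 0.8]
width: 0.701
grip_force: 2.7
```

Call:
step_arm([
  [[0, 0, 0], [0, 1, 0], 60],
  [[0, 0, 0], [0, 1, 0], 60],
  [[0, 0, 0], [0, 1, 0], 60],
  [[0, 0, 0], [0, 1, 0], 60],
])

```text
time: 9.0
tool_pos: [0.6055, -0.0432, 0.1398]
tcp_rot: [-3.139, -0.053, 0.001]
wrist_force: [0.2, 5.3, 0.3]
width: 0.703
grip_force: 2.8
```

Call:
step_arm([
  [[0, 0, 0], [0, 0.7, 0], 60],
  [[0, 0, 0], [0, 0.7, 0], 60],
  [[0, 0, 0], [0, 0.6, 0], 60],
])

```text
time: 9.25
tool_pos: [0.6056, -0.0459, 0.1399]
tcp_rot: [-3.14, -0.054, 0.0]
wrist_force: [-0.6, 2.6, 1.1]
width: 0.702
grip_force: 1.3
```

```bash
cat > look.py <<'E'
from h import *
import sys
ims=[]
for cam in("scene","top"):
    im=read_camera(cam)[:,:,::-1]
    c=im[160:280,310:470] if cam=="scene" else im[180:270,90:210]
    ims.append(cv2.convertScaleAbs(cv2.resize(c,(400,300),interpolation=cv2.INTER_CUBIC),alpha=1.6))
cv2.imwrite(f"pics/{sys.argv[1]}.png",np.hstack(ims))
for q in("button_top",):
    for cam in("scene","top"): print(cam,[(round(a["score"],2),a["at"]) for a in tip_of(cam,q)[:2]])
s=read_state();print(s["tool_pos"],s["wrist_force"],s["width"]*85.4)
E
python3 look.py b1
```

```text
scene []
top [(0.5, [230.6, 162.5])]
[ 0.60556814 -0.04640669  0.13987094] [-0.92473077  3.35354815  1.39358992] 59.96742420969277
```

View pics/b1.png

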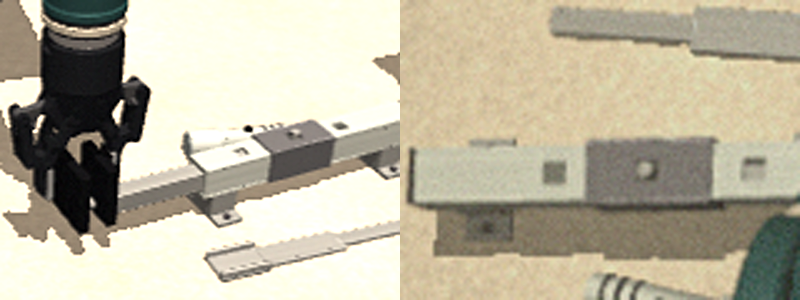

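Button now shows in the collar hole (right crop (646,170)), and pull force fell. I'll check that it's fully up with a closer crop.

Run:
```python
from h import *
a=read_camera("scene")[:,:,::-1][190:260,310:460];b=read_camera("top")[:,:,::-1][213:248,145:220]
print(read_state()["time"])
o=[cv2.convertScaleAbs(cv2.resize(x,(640,299),interpolation=cv2.INTER_CUBIC),alpha=k) for x,k in((a,2.2),(b,1.6))]
cv2.imwrite("pics/b2.png",np.vstack(o))
# predicted pin positions on the collar
for z in(.064,.067,.073): print(z,[(proj(c,[[.5985,.209,z]])[0]).round(1) for c in("scene","top")])
```

```text
9.55
0.064 [array([427.9, 214.7]), array([164.6, 230.8])]
0.067 [array([428.1, 213.8]), array([164.2, 230.5])]
0.073 [array([428.4, 211.8]), array([163.3, 230. ])]
```

View pics/b2.png

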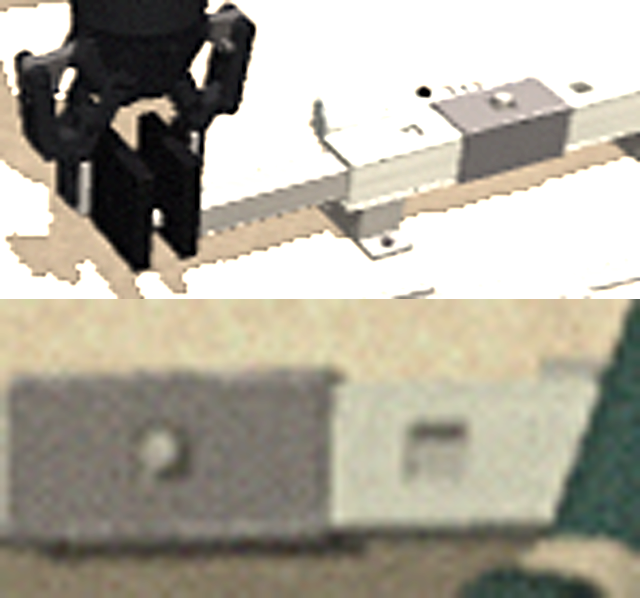

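Pin stands in the collar hole with a shadow, and the plate gap looks released (about 11 px, versus 11.5 at rest and 9 squeezed). Back the finger off, open, rise and check unobstructed.

Call:
step_arm([
  [[0, 0, 0], [0, -3, 0], 60],
  [[0, 0, 0], [0, -3, 0], 65],
  [[0, 0, 0], [0, -3, 0], 75],
  [[0, 0, 0], [0, 0, 0], 80],
  [[0, 0, 0], [0, 0, 0], 80],
])

```text
time: 9.97
tool_pos: [0.6054, -0.0374, 0.1399]
tcp_rot: [3.141, 0.054, 0.0]
wrist_force: [0.0, 0.4, -0.6]
width: 0.938
grip_force: 0.0
```

Call:
step_arm([
  [[0, 0, 0], [0, 0, -10], 80],
  [[0, 0, 0], [0, 0, -25], 80],
  [[0, 0, 0], [0, 0, -35], 80],
  [[0, 0, 0], [0, 0, -35], 80],
  [[0, 0, 0], [0, 0, 0], 80],
])

```text
time: 10.38
tool_pos: [0.6097, -0.0381, 0.2546]
tcp_rot: [3.139, 0.053, 0.023]
wrist_force: [2.0, -0.5, 1.3]
width: 0.933
grip_force: 0.0
```

Run:
```python
from h import *
for cam in("scene","top"):
    im=read_camera(cam)[:,:,::-1]
    if cam=="scene": a=im[190:260,310:460]
    else: b=im[205:265,150:310]
    for q in("grip_face","push_face","button_top"):
        for r in tip_of(cam,q)[:1]: print(cam,q,round(r["score"],2),r["at"],onz(cam,r["at"][::-1],.073 if q[0]=="b" else .088).round(4))
s=read_state();print(s["time"],s["tool_pos"],s["wrist_force"])
o=[cv2.convertScaleAbs(cv2.resize(x,(640,h),interpolation=cv2.INTER_CUBIC),alpha=k) for x,k,h in((a,2.,299),(b,1.6,240))]
cv2.imwrite("pics/c1.png",np.vstack(o))
```

```text
scene push_face 0.73 [229.8, 333.9] [ 0.5998 -0.0635  0.088 ]
top grip_face 0.61 [226.3, 274.4] [ 0.6063 -0.0156  0.088 ]
top button_top 0.37 [229.4, 163.5] [0.5998 0.2087 0.073 ]
10.7833 [ 0.60438077 -0.03739792  0.24302537] [ 0.20460993 -0.29978074  0.18494089]
```

View pics/c1.png

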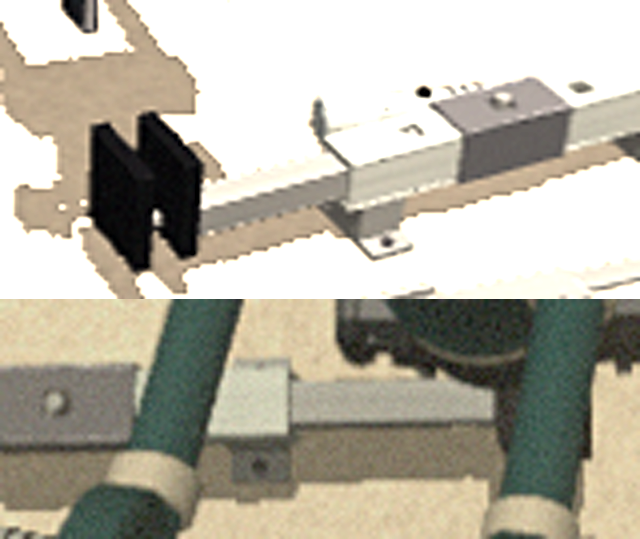

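Run:
```python
from h import *
o=np.array([310-.4,190-.4])
for u in((92,125),(138,115),(200,150),(152,170)): print(u,onz("scene",o+np.array(u)/4.267,.104).round(4))
# start reference: dark-plate row profile, then & now
im0=cv2.imread("pics/scene0.png").max(2).astype(int); read=read_camera("scene").max(2).astype(int)
for n,im,r,c0,c1 in(("start",im0,range(240,250,2),348,385),("now",read,range(240,254,2),325,362)):
    for k in r: print(n,k,im[k,c0:c1])
```

```text
(92, 125) [ 0.5757 -0.0603  0.104 ]
(138, 115) [ 0.5762 -0.0315  0.104 ]
(200, 150) [ 0.6219 -0.0149  0.104 ]
(152, 170) [ 0.6295 -0.0483  0.104 ]
start 240 [109  88  89  90  92  92  93 142  53   0   6   3   8   6   7   8   8   7
   0 192 144  42   0   5   4   7   5   6   2  61  93  97  95  93  91  91
  92]
start 242 [187 114  91  93  93  93  91  91  92  91  28   1   3   5   3  11   8   6
  17  92 100 100  75  23   0   4   8   5   4  60  91  94  93  92  93  93
  94]
start 244 [185 189 110  85  88  89  92  91  89  86 186 118  27   1   3   7   4   5
  15  86  98  95  96  98  54  23  40  39  90  98  96  94  94  93  89  88
  84]
start 246 [183 182 184 188 112  88  93  90  89  89  88  91  99  57  12   0   0   0
  57  90  96  94  91  91  93  92  91  90  87  86  82 177 196 193 188 186
 186]
start 248 [188 185 185 186 192 113  89  93  93  91  92  93  92  92  89 184 198 201
 121  93  94  91  89  89  86 183 193 188 184 181 183 184 186 185 181 180
 182]
now 240 [ 91  91  89  91  93  50   8   3   5   4   5   5   9   7   4   7   7   7
   8   5  30 148  92  22   4   4   2   8   9   6   5  16  73  
[... 276 characters left out ...]
32   1   2   6   4   8   9   9   4  29  70  89 135  91
  76]
now 246 [193 193 193 194 114  93  97  98 100 101  56  15   3   4   9   7   4   9
   7   6  40  92 100  99  33   4   4   8   7   9   4  64  94  96  97  99
 100]
now 248 [190 188 188 196 113  89  92  96  96  99 100  78  21   2   2   6   9   9
   7   4  36  91  98  99 103  42   6   5   6   7   3  62  94  96  98  98
  96]
now 250 [186 187 190 195 198 116  90  94  95  95  95  95 100 100  33   2   6   9
   7   4  64  95  99  98  96  96  74  31  37  67  95  99  95  94  95  91
  91]
now 252 [190 193 195 194 194 197 202 118  92  93  93  94  96 100 105  43   6   2
   1   0  57  90  94  95  93  94  96  99  95  94  90  85 181 196 199 203
 203]
```

Plate spacing matches the start (11 px, about 30 mm between centres), so the push plate is out and the button is fully up in the collar hole. The gripper is clear.

```bash
python3 -c "
from workcell import *
print(finish_job())"
```

```text
the job is handed in; nothing more can be done
None
```

The rail is one hole longer: the camera pictures show the button up through the grey collar's hole and the handle back at its rest spacing. The gripper is clear of everything, and I handed the job in at about 11 s; the hand-in gave no verdict.

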